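Seat a crooked burner cap on its pin

TASK

The brass burner cap on the portable gas stove was dropped back carelessly and sits crooked, riding on the locating pin of the burner. Without picking it up, turn it with a fingertip until its notch comes to the pin and the cap drops down over it, then press it firmly down onto its seat from above, so that it is surely home and flat, and leave it. Do not disturb the pan support, the cups or the pick that stand around the stove.

Things in the scene. Friction and masses are not known exactly. Their poses are not given: they have to be found in the camera images.
- burner_cap: Loose brass burner cap, 94 mm diameter, 0.18 to 0.28 kg. Origin: centre of the flange's underside; x to the notch, z up. Flange 6 mm thick at the rim, 8 mm inside radius 34 mm. Its spigot, 10 mm long, stands in the burner's bore: it stays centred to 1 mm and turns either way without stops. At first it rides on the pin, tilted about 4 deg, origin 3 mm over the seat, notch 40 to 180 deg from the pin.
- notch (a point): Middle of the cap's notch, 46.5 mm from the cap's axis, at the level of the flange's underside. The notch is a gap in the rim, 15 mm wide, 13 mm deep, open outwards and right through the flange. Once it is within about 4 degrees of the pin the cap falls over the pin by itself or when pressed, and then the pin stops it from turning on.
- cap_top (a point): Middle of the cap's top, 16 mm above its origin: a round boss of 27 mm diameter, where it can be pressed down.
- wing_a (a point): Middle of the top edge of one of three upright wings on the cap: radial ribs 6 mm thick, from radius 9 to 43 mm, tops 17 mm above the cap's origin and 9 mm above the face beside them. A fingertip lowered beside a wing can push it, and so the cap, round with about 1 N. This point lies at radius 30 mm, 60 degrees counter-clockwise (from above) of the notch.
- wing_b (a point): The same on the second wing, opposite the notch (180 degrees).
- wing_c (a point): The same on the third wing, 60 degrees clockwise of the notch.
- stove: Portable table-top gas stove in green, fixed in place, 275 mm deep (x), 340 mm wide (y), top plate 72 mm above the table. Origin: on the table below the burner's axis; x to the stove's back, away from its control knob; z up. The burner stands 115 mm from the right edge (-y). The cartridge bay's cover on the left (y 123 to 221 mm) is 94 mm high. Steel drip dish, 196 mm, round the dark cast-iron burner.
- seat (a point): Centre of the burner's flat ring seat (84 mm diameter), on the burner's axis, 94 mm above the table. With the cap seated, the cap's origin is here.
- pin (a point): Axis of the locating pin at the seat's level: a steel pin of 7 mm diameter on a small iron lug at the back (stove's +x) of the burner, 46.5 mm from the burner's axis, rising 6.5 mm above the seat. Half of it shows beyond the cap's rim while the cap rides on it.
- pan_support: Bystander: dark round wire pan support, 207 mm diameter, 34 mm high, lying on the table to the right of the stove; origin at its centre on the table.
- cup_stack: Bystander: stack of white paper cups, 80 mm diameter, 148 mm high, on the table to the right of the stove; origin at the centre of its foot.
- waffle_cup: Bystander: white paper cup, 80 mm diameter, 92 mm high, a fish-shaped waffle standing out of it to 160 mm, on the table to the left of the stove; origin at the centre of its foot.
- mould_pick: Bystander: steel pick with a wooden handle, 245 mm long, 16 mm high, lying on the table behind the stove; origin near its middle, x along it.
Not all that is in view belongs to the job. There is more than one size of the burner_cap; the job needs the largest.

How it is judged:
On the way:
1. the cap, its notch over the pin and lying flat on its seat, is pressed down with more than 3 N (z of burner_cap in the frame of seat below 0.0015 m and angle between burner_cap's own z axis and vertical below 0.022 rad and horizontal distance between notch and pin below 0.007 m and contact force between the fingers and burner_cap above 3 N), for 0.1 s.
At the end, for the whole second after the job is handed in: The cap lies flat on its seat (underside within 1.5 mm of the seat, tilted less than 0.022 rad) with its notch over the pin (notch point within 7 mm of the pin, seen from above), at rest; it has been pressed with more than 3 N while lying so. The bystanders are within 12 mm of where they stood (z of burner_cap in the frame of seat below 0.0015 m and angle between burner_cap's own z axis and vertical below 0.022 rad and horizontal distance between notch and pin below 0.007 m and linear speed of burner_cap below 0.01 m/s and angular speed of burner_cap below 0.1 rad/s and distance of each of pan_support, cup_stack, waffle_cup, mould_pick from where it was at the start of the episode below 0.012 m); the robot touches nothing.
It fails at once if the cap is lifted (its centre rises more than 12 mm above the seat) (z of burner_cap in the frame of seat above 0.012 m).
It fails at once if the cap leaves its burner sideways (horizontal distance between burner_cap and seat above 0.01 m).
It fails at once if the cap is pushed with more than 60 N (contact force between the fingers and burner_cap above 60 N).
It fails at once if the pan support, the cup stack, the waffle cup or the pick is knocked more than 20 mm out of place (distance of any of pan_support, cup_stack, waffle_cup, mould_pick from where it was at the start of the episode above 0.02 m).
It also fails if it takes over 64 s, if anything falls off the work surface, if the arm or the gripper's body presses on something with over 40 N, if the wrist force passes 120 N, or if a joint passes its speed limit or range.

ROBOT

A 6-joint arm with a two-finger parallel gripper is mounted at the origin on the work surface. World frame = base frame: x ahead of the robot, y to its left, z up, the work surface at z = 0. Lengths are in m, angles in rad, forces in N, time in s.
With the tool pointing down it reaches from about 0.15 to 0.775 m from the base axis. Payload 6.1 kg.
Tool frame: the origin (TCP) lies at the very end of the fingers, on their centre line; the grasp point (between the pads) lies 19 mm behind it; z points along the fingers, y is the direction in which the jaws open and shut (so a half turn about z gives the same grasp; the last joint's range is limited). The gripper opens to 85 mm and grips with 20 to 120 N. Pads are 22 mm wide; open, the fingers measure 114 mm over their backs; the gripper's body (76 mm by 85 mm) begins 54 mm behind the grasp point. The pads swing forward as they close: fully open they stand 13 mm farther back than shut.
Start: joints at [0, 0.126, -0.04, 1.405, 0, 1.571], TCP at [0.525, -0, 0.231] pointing down, gripper open.
Joint ranges: [-2.72, 2.72], [-0.95, 1.95], [-1.27, 1.35], [-1.78, 2.02], [-1.46, 1.47], [-3.14, 3.14]. Speed limits (rad/s): [2.39, 2.39, 3.01, 3.14, 3.14, 3.14].

INTERFACE

Orientations are given as a rotation vector (axis times angle).
In Python, from rig import robot, read_camera, calibration gives the robot as it stands.
- The arm moves only by the tool drive_tool, never from a script. Its argument "plan" is a list that holds one entry, the list of rows, each a list of 6 numbers: the shift along the tool's x, y, z in mm, then the turn, a rotation vector about the tool's x, y, z in degrees. A call has 1 to 12 rows; each row is the pose to reach, as a shift and turn from the pose commanded when the call began, along the tool's axes at that moment; what a row does not reach only later rows make up. A row lasts 1/12 s, in which the tool goes at most 41.7 mm and 7.16 degrees, less where a joint would pass 70% of its speed; a pose out of reach is approached as far as the arm can. A call with a gripper value outside its range is refused whole. "fingers" is the closure in counts, from 0 (fully open) to 255 (shut), set as the call begins (left out, the last holds). The fingers move at their own pace and stop on an object; "grip_force" is the grip in N (left out, the last holds). Time passes only in rows, so rows that repeat a pose let the fingers close. It gives the time, the measured TCP pose, the force and the opening at its end, in the units of the state.
- robot.read_state(): the state, without advancing time (a new reading comes with each control period).
- read_camera(name): name is "scene" or "side" or "wrist"; returns (picture, depth): 480x640x3 uint8, red, green, blue; 480x640 float32, m along the optical axis (not along the pixel's ray), 0 where there is no reading.
- calibration(name): a dict with "fx", "fy", "cx", "cy" (pixels), "camera_from_world" (4x4, takes a point from world to camera coordinates). Camera axes: x right, y down, z forward; pixel columns grow to the right and rows downward; lengths in m; the calibration is good to about 2 mm. The wrist camera is an equidistant fisheye: a pixel r from the principal point sees the ray r / f radians off the axis. A picture is of the moment at which its call begins: read the wrist's pose just before it. calibration takes no time and is no camera call; for the wrist camera it gives the pose at the moment of the call.
- robot.sign_off(): hands the job in, once; it reports no verdict.
The state is a dict: "clock": time; "q": joint angles; "qvel": joint speeds; "effort": joint torques, N m; "tcp_pos": TCP position; "orientation": TCP orientation; "force": force on the tool from outside, world axes, zero at the start; "wrist_torque": the same for the moment, N m; "grip_width": finger opening in m.
Only numpy, scipy, OpenCV 4.12 (cv2) and the standard library are available. Lean on these libraries where they do the work, as an engineer would, in place of code of your own. Each camera call takes 0.05 s, during which the arm holds its last target.

## Working session

There is one attempt and no reset: what is moved stays moved. The work goes in short steps, Python scripts to look and compute and a tool call to move; the robot and the scene stay as the last step left them, time stands still between calls to the robot, and variables do not carry over. Pictures are saved under pics/ and viewed, and the job is handed in when it is done.

Besides the shell and the picture viewer there is one more tool, called by a JSON object that holds its "op" and its "data", one argument or row to a line. drive_tool: Moves the arm, as the interface text tells. Its arguments: {"type":"object","properties":{"plan":{"type":"array","items":{"type":"array","items":{"type":"array","items":{"type":"number"}}}},"fingers":{"type":"number"},"grip_force":{"type":"number"}},"required":["plan"]}

```bash
mkdir -p pics; ls
python3 - <<'E'
from rig import robot, read_camera, calibration
import cv2, numpy as np
s=robot.read_state(); print(s['clock'],s['tcp_pos'],s['orientation'],s['force'])
for n in ['scene','side','wrist']:
    c=calibration(n); p,d=read_camera(n); np.savez(f'{n}0.npz',p=p,d=d,T=c['camera_from_world'],k=[c['fx'],c['fy'],c['cx'],c['cy']])
    cv2.imwrite(f'pics/{n}0.png',p[:,:,::-1]); print(n,c)
E
```

```text
pics
0.0 [5.24572977e-01 8.83720158e-07 2.30503482e-01] [-2.22057910e+00 -2.22063483e+00  1.82632449e-03] [-0.31882912  0.46867119 -0.46609935]
scene {'fx': 503.56934279875, 'fy': 503.56934279875, 'cx': 309.3675954505909, 'cy': 241.13893025612992, 'camera_from_world': array([[ 0.65851984,  0.75250282, -0.00954661, -0.40821293],
       [ 0.37001358, -0.33479531, -0.86660374, -0.09489482],
       [-0.65531792,  0.56714338, -0.49890561,  1.5233426 ],
       [ 0.        ,  0.        ,  0.        ,  1.        ]])}
side {'fx': 579.0725426645379, 'fy': 579.0725426645379, 'cx': 313.380616682473, 'cy': 230.75876500055344, 'camera_from_world': array([[ 0.7009328 , -0.71294673, -0.02000434, -0.38635562],
       [-0.46865006, -0.43924754, -0.76643899,  0.37422244],
       [ 0.53764331,  0.54659726, -0.64200554,  1.28160333],
       [ 0.        ,  0.        ,  0.        ,  1.        ]])}
wrist {'fx': 371.64829954431775, 'fy': 371.64829954431775, 'cx': 318.9933927683477, 'cy': 239.91365090099706, 'camera_from_world': array([[ 9.99999781e-01,  4.71455342e-04, -4.63657419e-04,
        -5.24361181e-01],
       [ 5.81997302e-04, -9.60377594e-01,  2.78701522e-01,
        -3.67793543e-02],
       [-3.13890875e-04, -2.78701731e-01, -9.60377658e-01,
         3.78741493e-01],
       [ 0.00000000e+00,  0.00000000e+00,  0.00000000e+00,
         1.00000000e+00]])}
```

View pics/scene0.png

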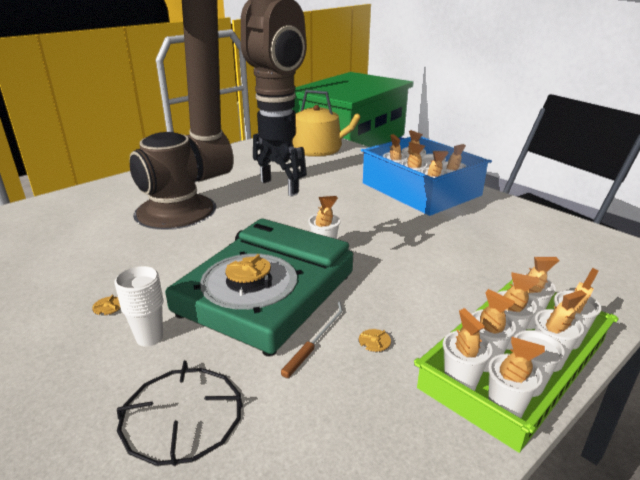

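View pics/side0.png

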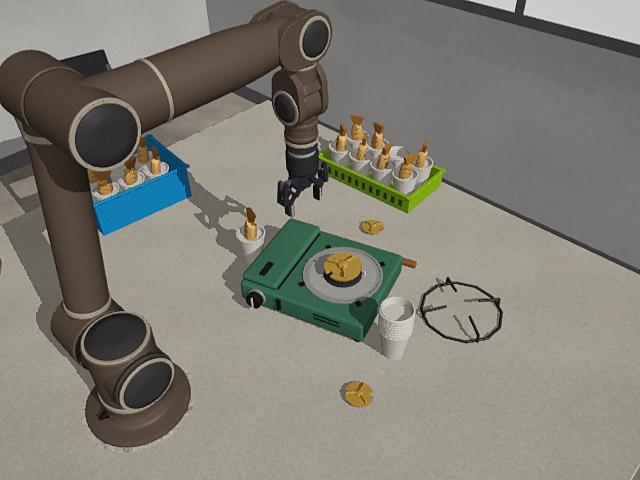

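View pics/wrist0.png

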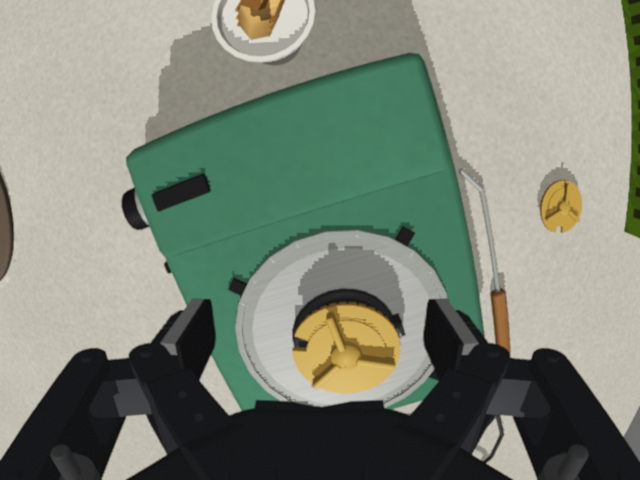

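```bash
cat > h.py <<'E'
import numpy as np, cv2
from rig import robot, read_camera, calibration
def grab(n,tag):
    c=calibration(n); p,d=read_camera(n)
    cv2.imwrite(f'pics/{n}{tag}.png',p[:,:,::-1])
    return p,d,np.array(c['camera_from_world']),(c['fx'],c['fy'],c['cx'],c['cy'])
def proj(n,X,T,k):
    X=np.asarray(X,float); P=X@T[:3,:3].T+T[:3,3]
    if n=='wrist':
        r=np.hypot(P[...,0],P[...,1]); th=np.arctan2(r,P[...,2]); s=th/np.maximum(r,1e-9)
        return np.stack([k[0]*s*P[...,0]+k[2],k[1]*s*P[...,1]+k[3]],-1)
    return np.stack([k[0]*P[...,0]/P[...,2]+k[2],k[1]*P[...,1]/P[...,2]+k[3]],-1)
def ray(n,uv,T,k,z):
    x=(uv[0]-k[2])/k[0]; y=(uv[1]-k[3])/k[1]
    if n=='wrist':
        th=np.hypot(x,y); d=np.array([x/th*np.sin(th),y/th*np.sin(th),np.cos(th)])
    else: d=np.array([x,y,1.])
    R=T[:3,:3]; o=-R.T@T[:3,3]; d=R.T@d
    return o+d*(z-o[2])/d[2]
def top(n,p,T,k,c,z,half=.07,px=600):
    # rectified top view on plane z; x right, y up
    g=np.linspace(-half,half,px); gx,gy=np.meshgrid(c[0]+g,c[1]-g)
    m=proj(n,np.stack([gx,gy,np.full_like(gx,z)],-1),T,k).astype(np.float32)
    return cv2.remap(p,m[...,0],m[...,1],cv2.INTER_CUBIC)
E
python3 - <<'E'
from h import *
f=np.load('wrist0.npz'); T,k,p=f['T'],f['k'],f['p']
hsv=cv2.cvtColor(p,cv2.COLOR_RGB2HSV); 
m=cv2.inRange(hsv,(15,90,60),(35,255,255)); n,l,st,ce=cv2.connectedComponentsWithStats(m)
for i in range(1,n):
    if st[i,4]>300: print(st[i],ce[i],ray('wrist',ce[i],T,k,.1))
c=ray('wrist',(347,345),T,k,.104); print(c)
cv2.imwrite('pics/top0.png',top('wrist',p,T,k,c,.1)[:,:,::-1])
# stove edges: points on the top plate z=.072/.094
for uv in [(128,158),(418,55),(440,168),(480,340),(168,255)]: print(uv,ray('wrist',uv,T,k,.094),ray('wrist',uv,T,k,.072))
E
```

```text
[ 236    0   48   39 1373] [258.14639476  16.14129643] [0.47951842 0.16261688 0.1       ]
[ 540  180   42   53 1703] [560.85496183 205.63593658] [0.73548875 0.02232008 0.1       ]
[493 293  16  56 537] [501.20297952 319.83426443] [ 0.69072924 -0.08480152  0.1       ]
[ 293  302  107   91 7665] [346.47488584 347.24292237] [ 0.54823487 -0.10563869  0.1       ]
[ 0.54825832 -0.10077542  0.104     ]
(128, 158) [0.36799816 0.05904017 0.094     ] [0.35569014 0.05814042 0.072     ]
(418, 55) [0.59924108 0.13500629 0.094     ] [0.6051189 0.1400808 0.072    ]
(440, 168) [0.61846734 0.04757788 0.094     ] [0.62585719 0.04577668 0.072     ]
(480, 340) [ 0.67580411 -0.10857228  0.094     ] [ 0.68770314 -0.12265372  0.072     ]
(168, 255) [ 0.39741518 -0.02398982  0.094     ] [ 0.38742064 -0.03141938  0.072     ]
```

View pics/top0.png

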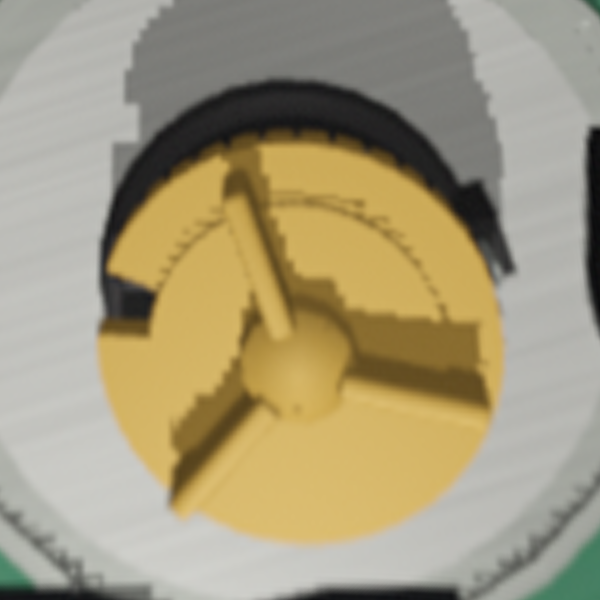

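The cap with the notch at top-view (125,300) is on the burner. Two other loose brass caps lie on the table: wrist (561,206) and scene (107,305). They look smaller and are not on the stove. The target is the one at wrist (346,347). The lug and pin are at top-view (490,240). Next I'll measure the centre, the notch and the stove's yaw.

Run:
```python
from h import *
f=np.load('wrist0.npz'); T,k,p,d=f['T'],f['k'],f['p'],f['d']
hsv=cv2.cvtColor(p,cv2.COLOR_RGB2HSV)
m=cv2.inRange(hsv,(15,90,60),(35,255,255)); n,l,st,ce=cv2.connectedComponentsWithStats(m)
for i in range(1,n):
    if st[i,4]>1500:
        zz=.103 if st[i,0]==293 else .006
        cs,_=cv2.findContours((l==i).astype(np.uint8),0,1); c=max(cs,key=len)[:,0]
        P=np.array([ray('wrist',q,T,k,zz) for q in c]); print(cv2.minEnclosingCircle((P[:,:2]*1000).astype(np.float32)))
        if zz>.1:
            # tilted-plane intersect: z = .103 + tan(4deg)*((P-c).u)
            C=P[:,:2].mean(0); C=np.array(cv2.minEnclosingCircle((P[:,:2]*1000).astype(np.float32))[0])/1000
            u=np.array([np.cos(.31),np.sin(.31)])
            for _ in range(5):
                Q=np.array([ray('wrist',q,T,k,.103+np.tan(np.radians(4))*((pp-C)@u)) for q,pp in zip(c,P[:,:2])]); P=Q
                C=np.array(cv2.minEnclosingCircle((P[:,:2]*1000).astype(np.float32))[0])/1000
            print('tilted',C,cv2.minEnclosingCircle((P[:,:2]*1000).astype(np.float32)))
# stove top plate lines: green mask corners
g=cv2.inRange(hsv,(60,60,30),(95,255,255)); ys,xs=np.nonzero(g); print(xs.min(),xs.max(),ys.min())
# dish ellipse / lug
for uv in [(398,325),(402,330),(396,318)]: print(ray('wrist',uv,T,k,.09))
c=ray('wrist',(347,345),T,k,.104)
# other cameras
for n2 in ['scene','side']:
    f2=np.load(f'{n2}0.npz'); q=proj(n2,[.548,-.105,.1],f2['T'],f2['k']); print(n2,q)
    x,y=q.astype(int); cv2.imwrite(f'pics/{n2}crop.png',cv2.resize(f2['p'][y-50:y+50,x-65:x+65,::-1],None,fx=6,fy=6,interpolation=2))
```

```text
((810.0680541992188, 3.4882473945617676), 34.04728698730469)
((547.34130859375, -107.96412658691406), 48.74476623535156)
tilted [ 0.54489746 -0.10760975] ((544.8974609375, -107.60974884033203), 49.562965393066406)
127 483 54
[ 0.59416105 -0.08999666  0.09      ]
[ 0.59831862 -0.09529499  0.09      ]
[ 0.59171954 -0.08285554  0.09      ]
scene [248.58742841 268.04867045]
side [341.49133393 265.34427586]
```

View pics/scenecrop.png

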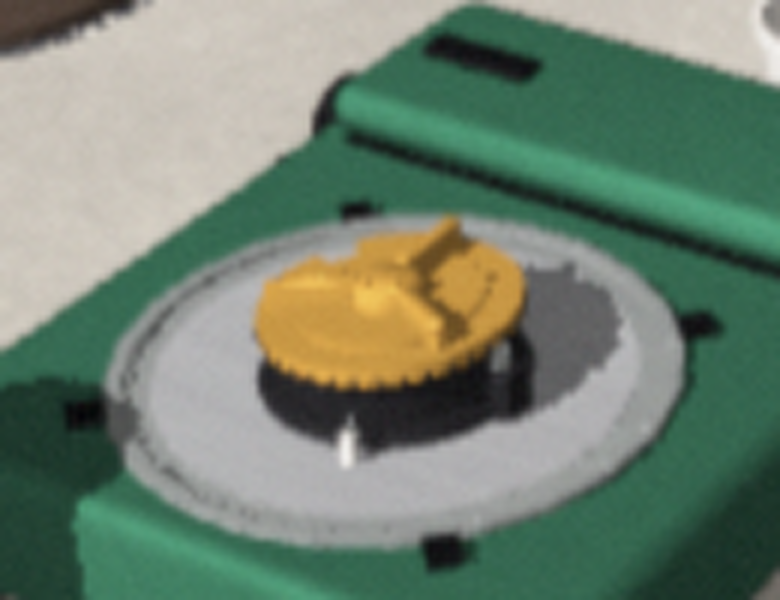

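{"op": "drive_tool", "data": {
  "plan": [
    [[0,0,-10,0,0,0],[0,0,-20,0,0,-5],[0,0,-20,0,0,-10],[0,0,-20,0,0,-10]]
  ],
  "fingers": 255
}}

```text
clock: 0.48
tcp_pos: [0.5253, -0.0, 0.2525]
orientation: [2.016, 2.408, 0.001]
force: [-0.2, 0.1, 0.3]
grip_width: 0.0389
```

Run:
```python
from h import *
s=robot.read_state(); print(s)
```

```text
{'clock': 0.4833, 'q': array([-1.60588572e-05,  1.26588288e-01,  7.60074518e-03,  1.45036288e+00,
       -1.08869574e-05,  1.39409776e+00]), 'qvel': array([ 0.0003568 ,  0.00280248, -0.02179927, -0.01243457,  0.00060529,
        0.13070655]), 'effort': array([ 3.15443562e-03, -4.39654970e+01,  3.56612563e+01,  1.04941099e-01,
       -7.21213655e-05, -8.80482383e-01]), 'tcp_pos': array([ 5.25349215e-01, -1.16536039e-05,  2.52503753e-01]), 'orientation': array([2.01607268e+00, 2.40791295e+00, 1.44439027e-03]), 'force': array([-0.177138  ,  0.10560483,  0.29578949]), 'wrist_torque': array([-0.00370241,  0.02323989, -0.03967221]), 'grip_width': 0.03885625296155333}
```

Run:
```python
from h import *
u=np.array([np.cos(.31),np.sin(.31)])
for n in ['scene','side','wrist']:
    f=np.load(f'{n}0.npz'); T,k,p=f['T'],f['k'],f['p']
    hsv=cv2.cvtColor(p,cv2.COLOR_RGB2HSV)
    m=cv2.inRange(hsv,(12,90,50),(35,255,255)); N,l,st,ce=cv2.connectedComponentsWithStats(m)
    q=proj(n,[.547,-.106,.105],T,k).astype(int); i=l[q[1],q[0]]; print(n,q,st[i])
    cs,_=cv2.findContours((l==i).astype(np.uint8),0,1); c=max(cs,key=len)[:,0]
    C=np.array([.546,-.107]); P=np.array([ray(n,a,T,k,.101) for a in c])
    for _ in range(4):
        P=np.array([ray(n,a,T,k,.101+.07*((b-C)@u)) for a,b in zip(c,P[:,:2])])
    # plain ellipse fit to the hull
    h=cv2.convexHull((P[:,:2]*1000).astype(np.float32)); print(cv2.fitEllipse(h))
    # dish circle? 
f=np.load('scene0.npz'); print('pin',ray('scene',(266.5,277),f['T'],f['k'],.097))
f=np.load('wrist0.npz');T,k,d=f['T'],f['k'],f['d']
c=ray('wrist',(347,345),T,k,.104)[:2]
def tp(x,y,z): # top0 px -> plane .1 -> pixel -> plane z
    w=np.array([c[0]-.07+.14*x/599,c[1]+.07-.14*y/599,.1]); uv=proj('wrist',w,T,k); return ray('wrist',uv,T,k,z)
A={'notch_in':tp(152,312,.1025),'notch_out':tp(105,303,.101),'wb':tp(490,408,.115),'wa':tp(178,508,.111),'wc':tp(235,190,.114),'boss':tp(298,360,.113)}
for a in A:print(a,A[a])
C=np.array([.5455,-.108])
for a in A: v=A[a][:2]-C; print(a,np.degrees(np.arctan2(v[1],v[0])),np.hypot(*v)*1000)
# stove line fit: back edge of green in scene: straight edge rays
```

```text
scene [247 266] [225 254  46  30 930]
((549.122802734375, -107.11767578125), (93.53226470947266, 114.5347900390625), 45.57061767578125)
side [341 264] [324 252  38  30 883]
((546.5423583984375, -109.12907409667969), (94.1897964477539, 101.34735870361328), 133.1536102294922)
wrist [345 350] [ 293  301  107   92 7700]
((547.494140625, -108.88467407226562), (94.15975952148438, 98.2765884399414), 177.21170043945312)
pin [ 0.59629564 -0.09469184  0.097     ]
notch_in [ 0.51388207 -0.10210625  0.1025    ]
notch_out [ 0.5028785  -0.10096485  0.101     ]
wb [ 0.58904098 -0.1153606   0.115     ]
wa [ 0.52004746 -0.1406667   0.111     ]
wc [ 0.53273918 -0.06773308  0.114     ]
boss [ 0.54679617 -0.10611118  0.113     ]
notch_in 169.44094429114594 32.16255176646099
notch_out 170.62721440745815 43.19821302103968
wb -9.59513312597222 44.15875700222183
wa -127.92424604904879 41.411899793873204
wc 107.58371432742248 42.240538907323874
boss 55.54088451540922 2.290783397172628
```

{"op": "drive_tool", "data": {
  "plan": [
    [[-10,4,5,0,0,-6.5],[-20,7,10,0,0,-13],[-30,11,15,0,0,-20],[-40,15,20,0,0,-26.5],[-50,18,25,0,0,-33],[-60,22,30,0,0,-40],[-70,26,35,0,0,-46.5],[-80,30,40,0,0,-53],[-90,33,45,0,0,-60],[-99,37,50,0,0,-66],[-99,37,50,0,0,-69],[-99,37,50,0,0,-69]]
  ],
  "fingers": 255
}}

```text
clock: 1.48
tcp_pos: [0.5785, -0.0915, 0.2007]
orientation: [-0.304, -3.125, -0.0]
force: [-0.2, 0.3, -0.8]
grip_width: 0.0001
```

```bash
cat > st.py <<'E'
from h import *
from scipy.spatial.transform import Rotation as Ro
def st():
    s=robot.read_state(); R=Ro.from_rotvec(s['orientation']).as_matrix()
    print(s['clock'],'tcp',s['tcp_pos'].round(4),'xbear',np.degrees(np.arctan2(R[1,0],R[0,0])).round(1),'tilt',np.degrees(np.arccos(-R[2,2])).round(2),'F',s['force'].round(2),'q6',s['q'][5].round(2),'w',round(s['grip_width'],4))
    return s,R
def rel(P,s,R): return (R.T@(np.array(P)-s['tcp_pos'])*1000).round(1)
E
python3 - <<'E'
from st import *
s,R=st(); print(rel([.5787,-.0912,.125],s,R))
grab('wrist','1')
p,d,T,k=grab('scene','1'); q=proj('scene',[.56,-.1,.12],T,k).astype(int)
cv2.imwrite('pics/sc1.png',cv2.resize(p[q[1]-75:q[1]+60,q[0]-85:q[0]+85,::-1],None,fx=4,fy=4,interpolation=2))
E
```

```text
1.4833 tcp [ 0.5785 -0.0915  0.2007] xbear 168.9 tilt 0.08 F [-0.25  0.3  -0.81] q6 0.04 w 0.0001
[-0.3  0.3 75.7]
```

View pics/wrist1.png

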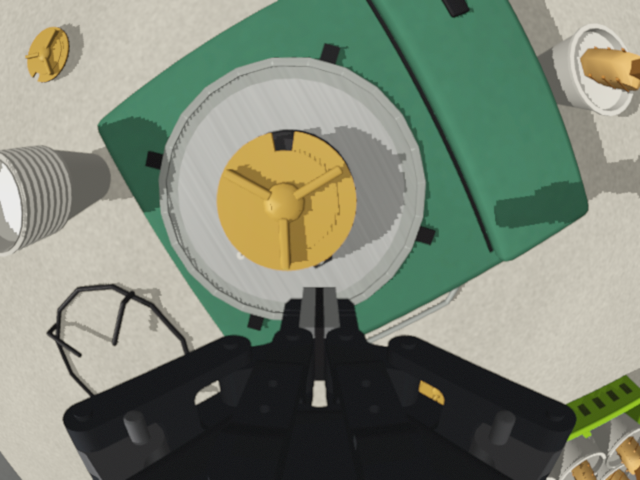

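View pics/sc1.png

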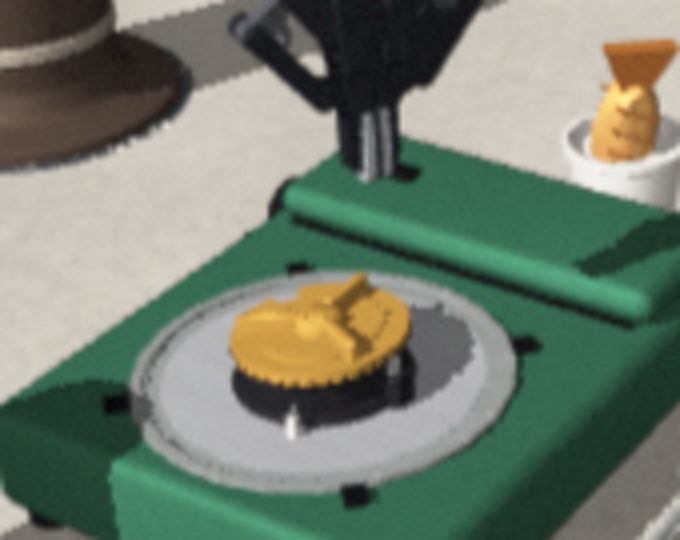

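Run:
```python
from h import *
p=cv2.imread('pics/wrist1.png')[:,:,::-1].copy(); c=calibration('wrist'); T=np.array(c['camera_from_world']);k=(c['fx'],c['fy'],c['cx'],c['cy'])
print('cam',-T[:3,:3].T@T[:3,3])
hsv=cv2.cvtColor(p,cv2.COLOR_RGB2HSV)
m=cv2.inRange(hsv,(12,90,50),(35,255,255)); N,l,st,ce=cv2.connectedComponentsWithStats(m)
i=l[240,270]; cs,_=cv2.findContours((l==i).astype(np.uint8),0,1); c=max(cs,key=len)[:,0]
u=np.array([np.cos(.31),np.sin(.31)]);C=np.array([.547,-.1075]); P=np.array([ray('wrist',a,T,k,.102) for a in c])
for _ in range(4): P=np.array([ray('wrist',a,T,k,.102+.07*((b-C)@u)) for a,b in zip(c,P[:,:2])])
e=cv2.fitEllipse(cv2.convexHull((P[:,:2]*1000).astype(np.float32))); print(e)
# dish circle check
dm=cv2.inRange(hsv,(0,0,110),(180,40,255))
t=top('wrist',p,T,k,np.array(e[0])/1000,.102); cv2.imwrite('pics/top1.png',t[:,:,::-1])
```

```text
cam [ 0.50880572 -0.07763429  0.34448836]
((547.7817993164062, -108.2541732788086), (94.49566650390625, 95.00629425048828), 46.99059295654297)
```

View pics/top1.png

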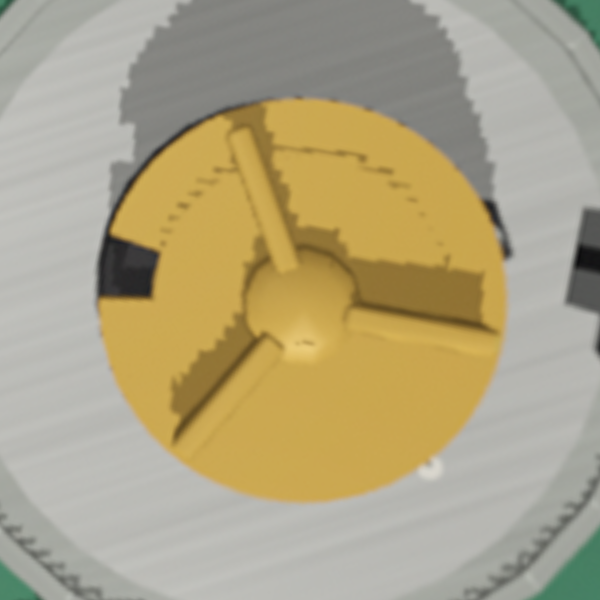

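{"op": "drive_tool", "data": {
  "plan": [
    [[0,0,20,0,0,0],[0,0,40,0,0,0],[0,0,55,0,0,0],[0,0,65,0,0,0],[0,0,72,0,0,0],[0,0,78,0,0,0],[0,0,83,0,0,0],[0,0,86,0,0,0],[0,0,88,0,0,0],[0,0,90,0,0,0],[0,0,90,0,0,0],[0,0,90,0,0,0]]
  ]
}}

```text
clock: 2.58
tcp_pos: [0.5788, -0.0911, 0.1116]
orientation: [0.301, 3.127, -0.0]
force: [0.6, 0.0, 0.5]
grip_width: 0.0001
```

```bash
cat > look.py <<'E'
from st import *
import sys
t=sys.argv[1]; s,R=st()
p,d,T,k=grab('wrist',t)
cv2.imwrite(f'pics/top{t}.png',top('wrist',p,T,k,(.548,-.108),.100)[:,:,::-1])
p,d,T,k=grab('scene',t); q=proj('scene',[.55,-.1,.12],T,k).astype(int)
a=cv2.resize(p[q[1]-55:q[1]+45,q[0]-60:q[0]+60,::-1],None,fx=4,fy=4,interpolation=2)
p,d,T,k=grab('side',t); q=proj('side',[.55,-.1,.12],T,k).astype(int)
b=cv2.resize(p[q[1]-55:q[1]+45,q[0]-40:q[0]+40,::-1],None,fx=4,fy=4,interpolation=2)
cv2.imwrite(f'pics/both{t}.png',np.hstack([a,b]))
E
python3 look.py 2
```

```text
2.5833 tcp [ 0.5788 -0.0911  0.1116] xbear 169.0 tilt 0.02 F [0.58 0.   0.54] q6 0.04 w 0.0001
```

View pics/top2.png

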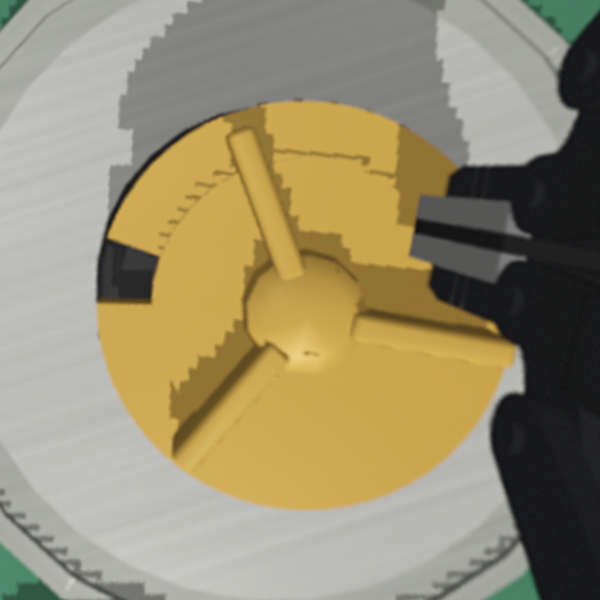

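View pics/both2.png

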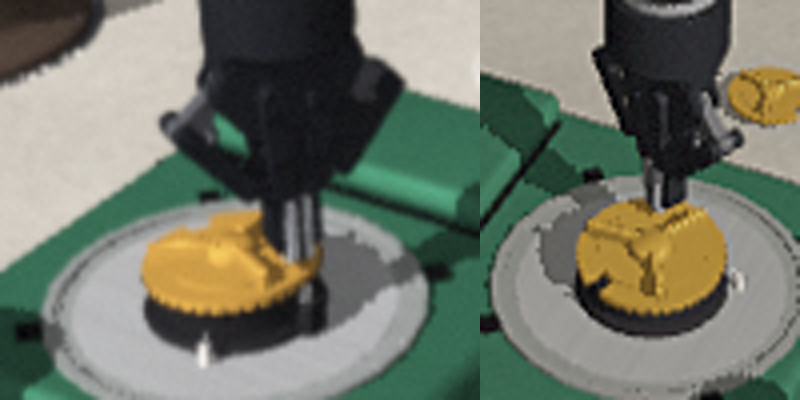

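```bash
python3 -c "
import numpy as np
p=np.array([27,-22.5])
for t in range(3,37,3):
    a=np.radians(t);R=np.array([[np.cos(a),-np.sin(a)],[np.sin(a),np.cos(a)]]);print(t,(p-R@p).round(1))"
```

```text
3 [-1.1 -1.4]
6 [-2.2 -2.9]
9 [-3.2 -4.5]
12 [-4.1 -6.1]
15 [-4.9 -7.8]
18 [-5.6 -9.4]
21 [ -6.3 -11.2]
24 [ -6.8 -12.9]
27 [ -7.3 -14.7]
30 [ -7.6 -16.5]
33 [ -7.9 -18.3]
36 [ -8.1 -20.2]
```

{"op": "drive_tool", "data": {
  "plan": [
    [[-1.1,-1.4,0.3,0,0,3],[-2.2,-2.9,0.6,0,0,6],[-3.2,-4.5,0.9,0,0,9],[-4.1,-6.1,1.2,0,0,12],[-4.9,-7.8,1.4,0,0,15],[-5.6,-9.4,1.5,0,0,18],[-6.3,-11.2,1.5,0,0,21],[-6.8,-12.9,1.5,0,0,24],[-7.3,-14.7,1.5,0,0,27],[-7.6,-16.5,1.5,0,0,30],[-7.9,-18.3,1.5,0,0,33],[-8.1,-20.2,1.5,0,0,36]]
  ]
}}

```text
clock: 3.73
tcp_pos: [0.5829, -0.1124, 0.11]
orientation: [1.256, 2.879, 0.001]
force: [0.7, 0.4, -0.8]
grip_width: 0.0001
```

```bash
python3 look.py 3
```

```text
3.7333 tcp [ 0.5829 -0.1124  0.11  ] xbear 132.9 tilt 0.03 F [ 0.71  0.39 -0.82] q6 0.63 w 0.0001
```

View pics/top3.png

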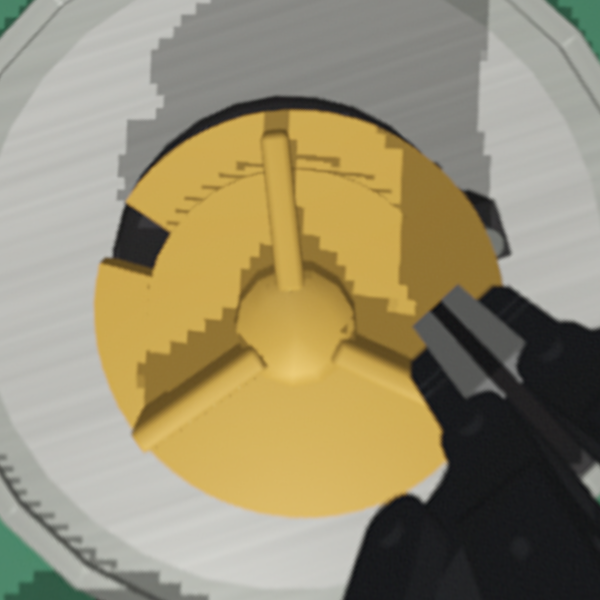

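{"op": "drive_tool", "data": {
  "plan": [
    [[-1.1,-1.4,0.1,0,0,3],[-2.2,-2.9,0.2,0,0,6],[-3.2,-4.5,0.3,0,0,9],[-4.1,-6.1,0.4,0,0,12],[-4.9,-7.8,0.5,0,0,15],[-5.6,-9.4,0.6,0,0,18],[-6.3,-11.2,0.7,0,0,21],[-6.8,-12.9,0.8,0,0,24],[-7.3,-14.7,0.9,0,0,27],[-7.6,-16.5,1,0,0,30],[-7.9,-18.3,1,0,0,33],[-8.1,-20.2,1,0,0,36]]
  ]
}}

```text
clock: 4.88
tcp_pos: [0.5738, -0.1322, 0.109]
orientation: [2.082, 2.351, 0.001]
force: [1.5, 0.1, -0.1]
grip_width: -0.0002
```

```bash
python3 look.py 4
```

```text
4.8833 tcp [ 0.5738 -0.1322  0.109 ] xbear 96.9 tilt 0.05 F [ 1.53  0.09 -0.09] q6 1.22 w -0.0002
```

View pics/top4.png

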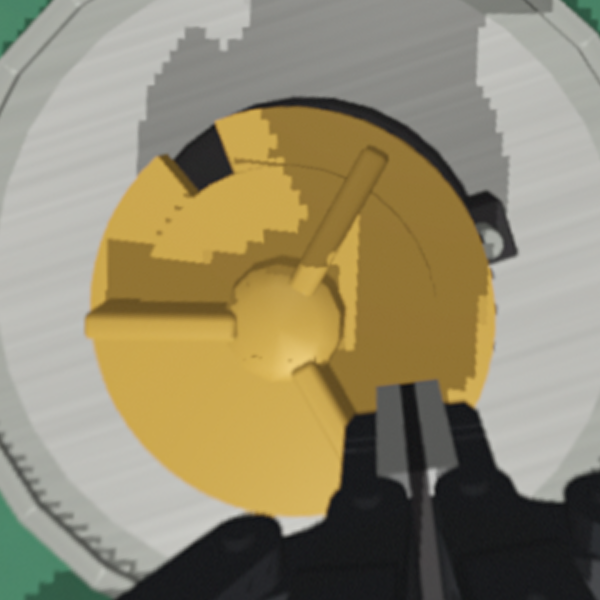

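{"op": "drive_tool", "data": {
  "plan": [
    [[-1.1,-1.4,0.1,0,0,3],[-2.2,-2.9,0.2,0,0,6],[-3.2,-4.5,0.3,0,0,9],[-4.1,-6.1,0.4,0,0,12],[-4.9,-7.8,0.5,0,0,15],[-5.6,-9.4,0.6,0,0,18],[-6.3,-11.2,0.7,0,0,21],[-6.8,-12.9,0.8,0,0,24],[-7.3,-14.7,0.9,0,0,27],[-7.6,-16.5,1,0,0,30],[-7.9,-18.3,1,0,0,33],[-8.1,-20.2,1,0,0,36]]
  ]
}}

```text
clock: 6.03
tcp_pos: [0.5546, -0.1427, 0.108]
orientation: [2.707, 1.594, 0.0]
force: [0.3, -1.0, -0.3]
grip_width: -0.0002
```

{"op": "drive_tool", "data": {
  "plan": [
    [[-1.1,-1.4,0.1,0,0,3],[-2.2,-2.9,0.2,0,0,6],[-3.2,-4.5,0.3,0,0,9],[-4.1,-6.1,0.4,0,0,12],[-4.9,-7.8,0.5,0,0,15],[-5.6,-9.4,0.6,0,0,18],[-6.3,-11.2,0.7,0,0,21],[-6.8,-12.9,0.8,0,0,24],[-7.3,-14.7,0.9,0,0,27],[-7.6,-16.5,1,0,0,30],[-7.9,-18.3,1,0,0,33],[-8.1,-20.2,1,0,0,36]]
  ]
}}

```text
clock: 7.03
tcp_pos: [0.5329, -0.14, 0.1069]
orientation: [3.067, 0.68, 0.0]
force: [-0.2, -1.1, 0.8]
grip_width: -0.0002
```

```bash
python3 look.py 5
```

```text
7.0333 tcp [ 0.5329 -0.14    0.1069] xbear 25.0 tilt 0.03 F [-0.15 -1.07  0.83] q6 2.45 w -0.0002
```

View pics/top5.png

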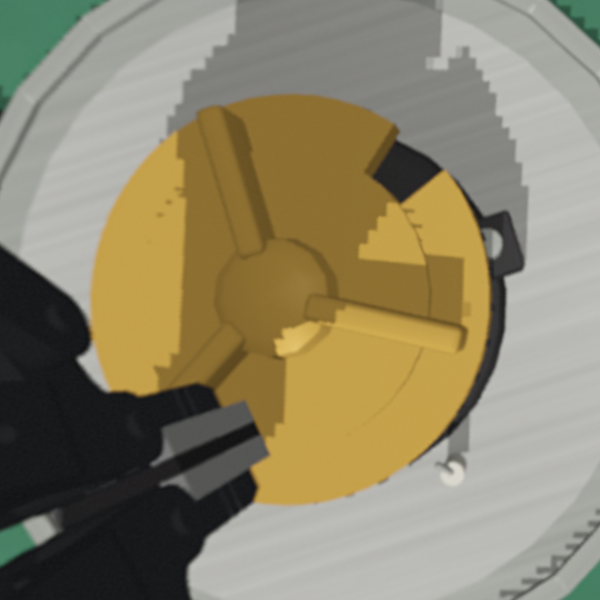

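View pics/both5.png

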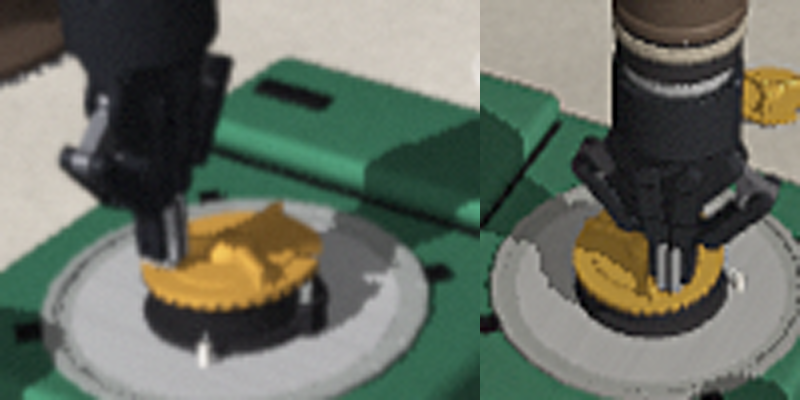

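{"op": "drive_tool", "data": {
  "plan": [
    [[-1.1,-1.4,0,0,0,3],[-2.2,-2.9,0,0,0,6],[-3.2,-4.5,0,0,0,9],[-4.1,-6.1,0,0,0,12],[-4.9,-7.8,0,0,0,15],[-5.6,-9.4,0,0,0,18],[-6.3,-11.2,0,0,0,21],[-6.6,-12,0,0,0,22.5],[-6.8,-12.9,0,0,0,24],[-7.1,-13.8,0,0,0,25.5],[-7.3,-14.7,0,0,0,27],[-7.3,-14.7,0,0,0,27]]
  ]
}}

```text
clock: 8.18
tcp_pos: [0.52, -0.1296, 0.1068]
orientation: [3.141, -0.052, 0.0]
force: [1.6, -0.6, 0.0]
grip_width: -0.0003
```

```bash
python3 look.py 6
```

```text
8.1833 tcp [ 0.52   -0.1296  0.1068] xbear -1.9 tilt 0.0 F [ 1.58 -0.56  0.01] q6 2.93 w -0.0003
```

View pics/top6.png

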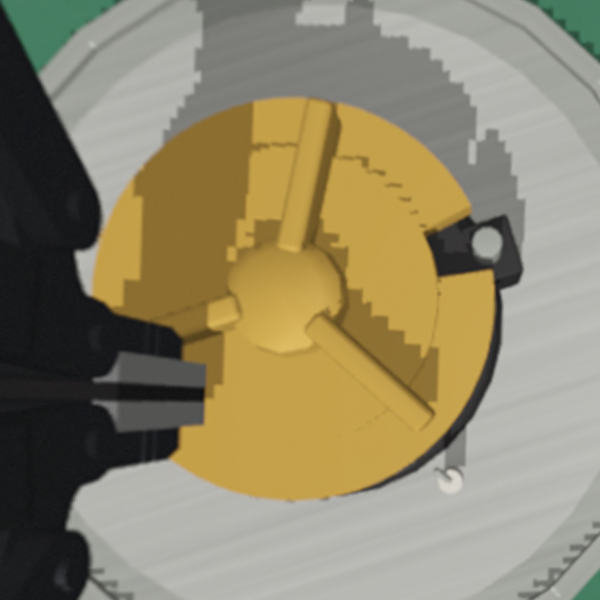

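View pics/both6.png

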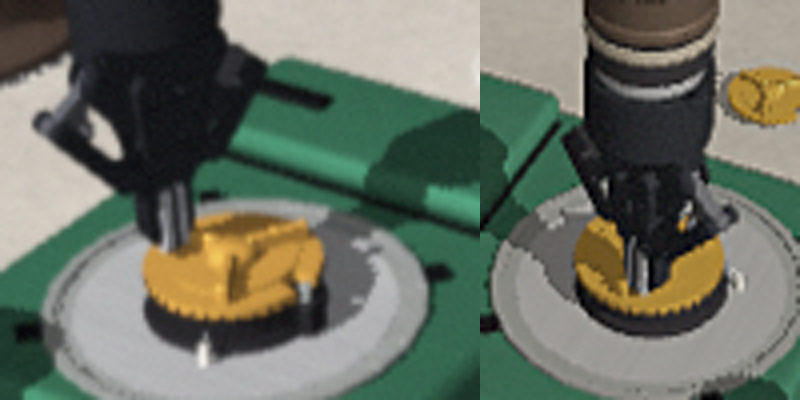

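{"op": "drive_tool", "data": {
  "plan": [
    [[-0.4,-0.5,0,0,0,1],[-0.7,-0.9,0,0,0,2],[-0.7,-0.9,0,0,0,2],[-0.7,-0.9,0,0,0,2]]
  ]
}}

```text
clock: 8.67
tcp_pos: [0.5193, -0.1288, 0.1068]
orientation: [-3.14, 0.109, 0.0]
force: [0.2, -0.1, 0.1]
grip_width: 0.0004
```

```bash
python3 look.py 7
python3 - <<'E'
from h import *
# depth-based tilt of flange from the wrist camera
c=calibration('wrist'); T=np.array(c['camera_from_world']);k=(c['fx'],c['fy'],c['cx'],c['cy'])
p,d=read_camera('wrist')
m=cv2.inRange(cv2.cvtColor(p,cv2.COLOR_RGB2HSV),(12,90,50),(35,255,255))
ys,xs=np.nonzero((m>0)&(d>0)); x=(xs-k[2])/k[0];y=(ys-k[3])/k[1];th=np.hypot(x,y)
D=np.stack([x/th*np.tan(th),y/th*np.tan(th),np.ones_like(th)],1)*d[ys,xs][:,None]
W=(D-T[:3,3])@T[:3,:3]; r=np.hypot(W[:,0]-.548,W[:,1]+.108)
s=(r>.036)&(r<.046)&(W[:,2]<.112)&(W[:,2]>.09); A=np.c_[W[s,:2]-[.548,-.108],np.ones(s.sum())]; z=W[s,2]
for _ in range(5):
    co=np.linalg.lstsq(A,z,rcond=None)[0]; rs=z-A@co; g=abs(rs)<.002; A,z=A[g],z[g]
print('slope',co[:2],'z face',co[2],len(z))
E
```

```text
8.6667 tcp [ 0.5193 -0.1288  0.1068] xbear -4.0 tilt 0.0 F [ 0.16 -0.15  0.05] q6 2.97 w 0.0004
slope [ 6.78222466e-04 -8.16543949e-05] z face 0.10051526979100457 9688
```

View pics/top7.png

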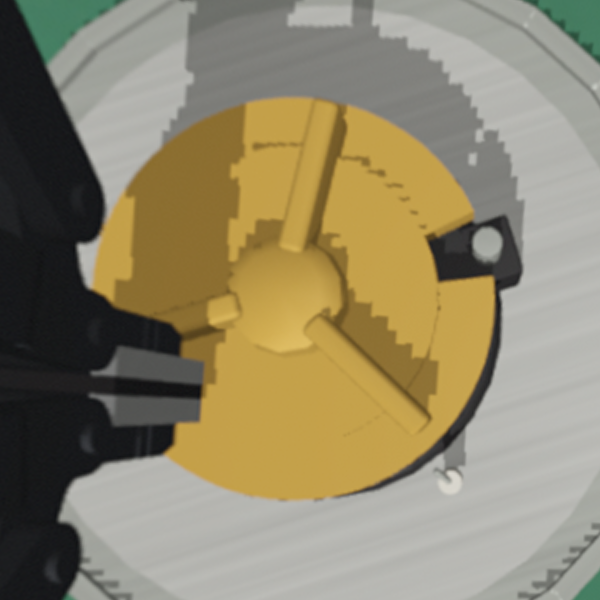

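{"op": "drive_tool", "data": {
  "plan": [
    [[0,1.5,-1,0,0,0],[0,2,-8,0,0,0],[0,2,-16,0,0,0],[0,0,-20,0,0,0],[9,-7,-20,0,0,0],[18,-15,-20,0,0,0],[27,-22.5,-20,0,0,0],[27,-22.5,-15,0,0,0],[27,-22.5,-10,0,0,0],[27,-22.5,-7,0,0,0],[27,-22.5,-6,0,0,0],[27,-22.5,-6,0,0,0]]
  ]
}}

```text
clock: 9.87
tcp_pos: [0.5471, -0.1083, 0.112]
orientation: [-3.139, 0.11, 0.002]
force: [-0.2, 0.1, 0.7]
grip_width: -0.0001
```

```bash
python3 look.py 8
```

```text
9.8667 tcp [ 0.5471 -0.1083  0.112 ] xbear -4.0 tilt 0.09 F [-0.23  0.12  0.68] q6 3.02 w -0.0001
```

View pics/both8.png

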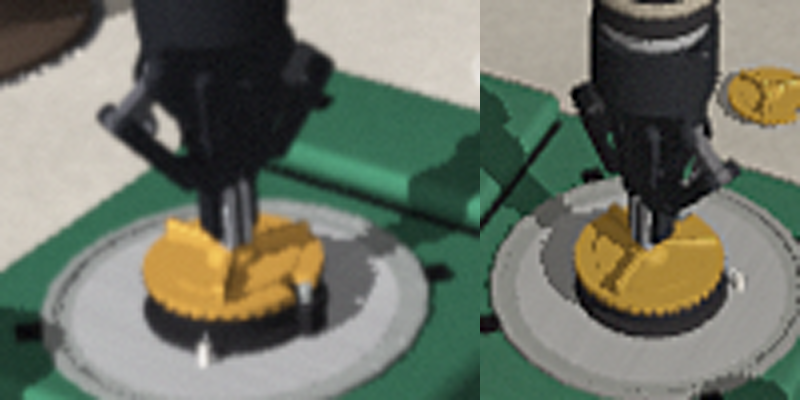

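View pics/top8.png

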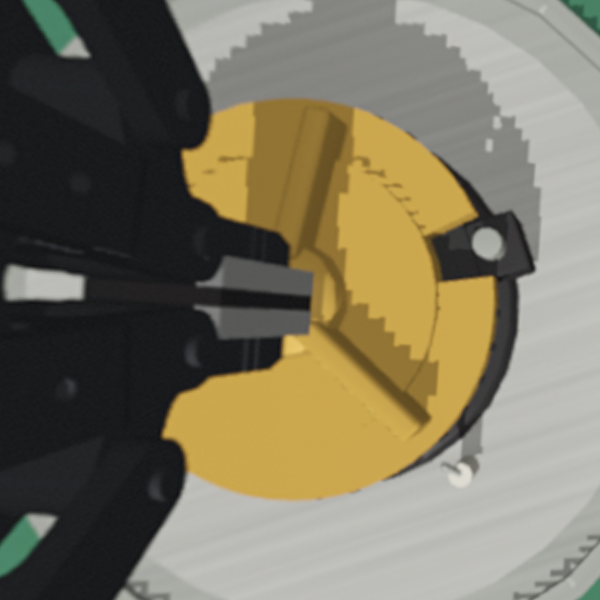

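{"op": "drive_tool", "data": {
  "plan": [
    [[0,0,0.5,0,0,0],[0,0,1,0,0,0],[0,0,1.4,0,0,0],[0,0,1.4,0,0,0]]
  ]
}}

```text
clock: 10.35
tcp_pos: [0.5478, -0.1083, 0.1114]
orientation: [3.14, -0.11, 0.0]
force: [-0.3, -0.2, -0.2]
grip_width: 0.0002
```

{"op": "drive_tool", "data": {
  "plan": [
    [[0,0,0.3,0,0,0],[0,0,0.6,0,0,0],[0,0,0.6,0,0,0]]
  ]
}}

```text
clock: 10.6
tcp_pos: [0.5479, -0.1082, 0.111]
orientation: [3.14, -0.11, 0.0]
force: [-0.6, 0.2, 1.7]
grip_width: 0.0001
```

{"op": "drive_tool", "data": {
  "plan": [
    [[0,0,0.3,0,0,0],[0,0,0.6,0,0,0],[0,0,0.6,0,0,0]]
  ]
}}

```text
clock: 10.85
tcp_pos: [0.548, -0.1083, 0.1107]
orientation: [3.139, -0.11, 0.001]
force: [-1.8, -0.4, 4.7]
grip_width: 0.0
```

{"op": "drive_tool", "data": {
  "plan": [
    [[0,0,0.4,0,0,0],[0,0,0.8,0,0,0],[0,0,0.8,0,0,0],[0,0,0.8,0,0,0]]
  ]
}}

```text
clock: 11.18
tcp_pos: [0.5481, -0.1083, 0.1104]
orientation: [3.139, -0.11, 0.002]
force: [-2.7, 0.4, 8.4]
grip_width: -0.0002
```

{"op": "drive_tool", "data": {
  "plan": [
    [[0,0,0.4,0,0,0],[0,0,0.8,0,0,0],[0,0,0.8,0,0,0],[0,0,0.8,0,0,0],[0,0,0.8,0,0,0]]
  ]
}}

```text
clock: 11.6
tcp_pos: [0.5482, -0.1083, 0.1102]
orientation: [3.139, -0.11, 0.003]
force: [-3.1, 1.1, 11.7]
grip_width: -0.0
```

Pressed with about 12 N. Now I'll lift straight up and check.

{"op": "drive_tool", "data": {
  "plan": [
    [[0,0,-3,0,0,0],[0,0,-10,0,0,0],[0,0,-30,0,0,0],[0,0,-60,0,0,0],[0,0,-90,0,0,0],[0,0,-110,0,0,0],[0,0,-110,0,0,0],[0,0,-110,0,0,0],[0,0,-110,0,0,0]]
  ]
}}

```text
clock: 12.35
tcp_pos: [0.5475, -0.1081, 0.2177]
orientation: [-3.139, 0.11, 0.002]
force: [1.0, -0.1, -0.3]
grip_width: -0.0
```

```bash
python3 look.py 9
python3 - <<'E'
from h import *
c=calibration('wrist'); T=np.array(c['camera_from_world']);k=(c['fx'],c['fy'],c['cx'],c['cy'])
p,d=read_camera('wrist')
m=cv2.inRange(cv2.cvtColor(p,cv2.COLOR_RGB2HSV),(12,90,50),(35,255,255))
ys,xs=np.nonzero((m>0)&(d>0)); x=(xs-k[2])/k[0];y=(ys-k[3])/k[1];th=np.hypot(x,y)
D=np.stack([x/th*np.tan(th),y/th*np.tan(th),np.ones_like(th)],1)*d[ys,xs][:,None]
W=(D-T[:3,3])@T[:3,:3]; r=np.hypot(W[:,0]-.548,W[:,1]+.108)
s=(r>.036)&(r<.046)&(W[:,2]<.112)&(W[:,2]>.09); A=np.c_[W[s,:2]-[.548,-.108],np.ones(s.sum())]; z=W[s,2]
for _ in range(5):
    co=np.linalg.lstsq(A,z,rcond=None)[0]; rs=z-A@co; g=abs(rs)<.002; A,z=A[g],z[g]
print('slope',co[:2],'z face',co[2],len(z))
for n in ['scene','side']:
    a=cv2.imread(f'pics/{n}0.png'); b=cv2.imread(f'pics/{n}9.png'); print(n)
    cv2.imwrite(f'pics/diff_{n}.png',cv2.absdiff(a,b)*2)
E
```

```text
12.35 tcp [ 0.5475 -0.1081  0.2177] xbear -4.0 tilt 0.07 F [ 1.03 -0.11 -0.29] q6 3.02 w -0.0
slope [ 2.01104000e-04 -9.79293926e-05] z face 0.10051191830208953 3823
scene
side
```

View pics/top9.png

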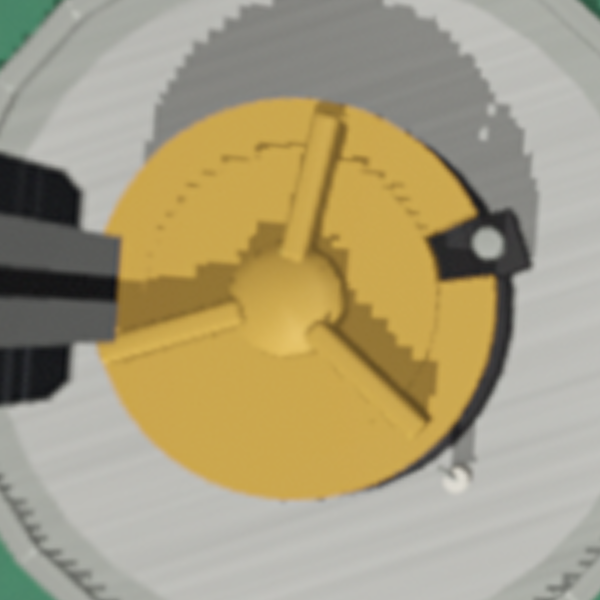

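View pics/diff_scene.png

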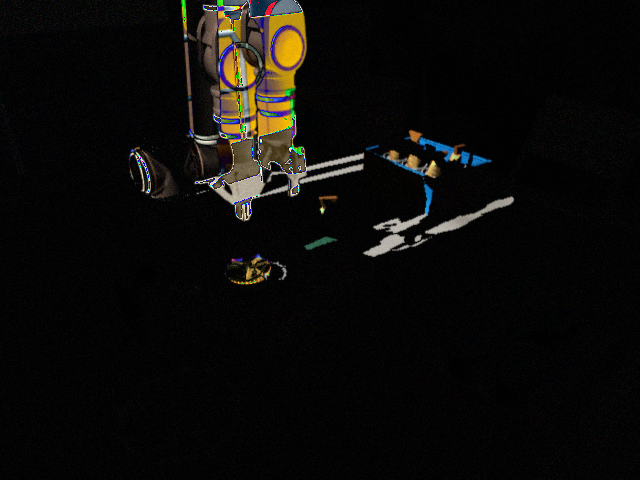

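```bash
python3 -c "
from rig import robot
print(robot.sign_off())"
```

```text
the job is handed in; nothing more can be done
None
```

I turned the cap about 150° clockwise with the closed fingertips against wing_b, until its notch reached the pin and it dropped over it. Then I pressed the boss from above, to about 12 N at the wrist, lifted clear and handed the job in at about 12.5 s.

- **Flatness:** depth readings gave a rim tilt below 0.001 rad. The rim face is at 100.5 mm, against the 100 mm expected when seated.
- **Notch and pin:** in the top view the pin sits in the notch, with the notch's mouth centred within about 1 mm of it.
- **Bystanders:** comparing the first and last scene pictures shows changes only in the arm, its shadow and the cap.

No check failed or disagreed. The sign-off itself reported no verdict.

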